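# Lay out the soldering bench

## Robot

A 6-joint arm with a two-finger parallel gripper is mounted at the origin on the work surface. World frame = base frame: x ahead of the robot, y to its left, z up, the work surface at z = 0. Lengths are in mm, angles in rad, forces in N, time in s.
With the tool pointing down it reaches from about 400 to 925 mm from the base axis. Payload 12.5 kg.
Tool frame: the origin (TCP) lies between the finger pads; the fingertips stand 19 mm ahead of it and the grasp point (between the pads) is the TCP (env.nose_length is the distance from the TCP to the fingertips, in mm); z points along the fingers, y is the line along which they close (so a half turn about z gives the same grasp; the last joint's range is limited). The gripper opens to 95 mm and grips with 3 to 60 N. Pads are 20 mm wide; open, the fingers measure 119 mm over their backs; the gripper's body (75 mm by 180 mm) begins 59 mm behind the grasp point.
Start: joints at [-1.429, 0.491, 1.559, -0, 1.092, -0.106], TCP at [153.317, -605.92, 233.661] pointing down, gripper open.
Joint ranges: [-3.1, 3.1], [-0.84, 2.19], [0.05, 2.79], [-1.13, 4.28], [0.06, 2.93], [-2.69, 2.69]. Speed limits (rad/s): [2.22, 2.22, 2.79, 3.14, 3.14, 3.14].

## Interface

Orientations are given as [roll, pitch, yaw] about the fixed x, y, z axes, in that order (R = Rz(yaw) Ry(pitch) Rx(roll)).
In Python, from cell import env gives the robot as it stands. The module is installed in compiled form; this text tells all that it offers.
- The arm moves only by the tool drive_tool, never from a script. Its argument "rows" is a list that holds one entry, the list of rows, each a list of 7 numbers: the shift along the tool's x, y, z scaled (see below), then the turn, a rotation vector about the tool's x, y, z scaled (see below), then the opening, from 0 (shut) to 1 (fully open). In form: [[[tx, ty, tz, ax, ay, az, jaw], ...]]. A call has 1 to 5 rows; each row shifts and turns the commanded pose from where the row before left it, along the tool's axes as they then stand; what a row does not reach is not made up. The controller multiplies each number of a shift by 250 mm and each number of a turn by 180 degrees. A row lasts 1/8 s, in which the tool goes at most 62.5 mm and 10.7 degrees, less where a joint would pass 70% of its speed; a pose out of reach is approached as far as the arm can. A call with a number of a shift or a turn outside -1 to 1 is refused whole. A call with a gripper value outside its range is refused whole. The fingers move at their own pace and stop on an object; the grip force is fixed at half the most. Time passes only in rows, so rows that do not move let the fingers close. It gives the time, the measured TCP pose, the force, the opening and the grip force at its end, in the units of the state.
- env.state(): the state, without advancing time (a new reading comes with each control period).
- env.read_camera(name): name is "side" or "top" or "wrist"; returns a dict with "color" (420x560x3 uint8, blue, green, red), "camera_matrix" (3x3 intrinsics, pixels), "pose" (4x4, takes a point from camera to world coordinates). Camera axes: x right, y up, looking along -z (the intrinsics and any distortion apply to the point x, -y, -z); pixel columns grow to the right and rows downward; lengths in mm; the calibration is good to about 2 mm. The wrist camera is an equidistant fisheye: a pixel r from the principal point sees the ray r / f radians off the axis. A picture is of the moment at which its call begins. There is no depth.
- env.job_done(): hands the job in; it is judged then, once.
Trained networks look in a picture, given as the dict that the camera call returned (one of the last four; its "shot" number tells which), for a name from the list of things; names that differ only in an ending like _2 or _b are one class to them, and where a whole thing is asked for, a point or a joint stands for the part that bears it (a point fixed in the world has none). Each returns a list of dicts, best first, with "score" (0 to 1); they miss things now and then, are a little off and sometimes report something else, mostly with a low value. They report only what shows in the picture. A call takes as long as a camera call. They do not tell look-alikes from the thing itself.
- env.search_frame(name, picture): "at" ([x, y, z] in mm, in the coordinates of the camera as it stood for that picture, good to about 4 mm: the middle of the surface that is visible of it).
- env.place_of(name, picture): "at" ([x, y, z] in mm, in the coordinates of the camera as it stood for that picture, good to about 4 mm: a listed point, or the origin of a listed thing).
The state is a dict: "t": time; "joints": joint angles; "qvel": joint speeds; "tau": joint torques, N m; "eef_pos": TCP position; "tcp_rot": TCP orientation; "ft_force": force on the tool from outside, world axes, zero at the start; "moment": the same for the moment, N m; "opening": opening from 0.0 (shut) to 1.0 (fully open); "grip_force": force on a finger pad.
Only numpy, scipy, OpenCV 4.12 (cv2) and the standard library are available. Lean on these libraries where they do the work, as an engineer would, in place of code of your own. Each camera call takes 0.05 s, during which the arm holds its last target. There are 200 camera calls.

## Task

Lay out the soldering bench, with front meaning the robot's side: stand the blue tip-cleaning tin on the ringed pad in front of the soldering-iron stand, the amber flux jar on the ringed pad between the circuit board and the iron stand, and the big grey solder reel flat on the ringed pad behind the circuit board. Then set the small red reel flat on top of the big one. Centre each thing on its pad, or on the reel below it, leave all of them right way up, and let go.

Things in the scene. Friction and masses are not known exactly. Their poses are not given: they have to be found in the camera images.
- tin: Tip-cleaning tin, loose: blue round tin with a yellow band, brass wool showing at the top, 62 mm diameter, 37 mm tall, about 0.12 kg, stands upright at the start. Origin at the centre of its underside, z up.
- flux_jar: Flux jar, loose: small round amber jar, 40 mm diameter and 32 mm tall with a pale label round its side, and on it a black cap of 26 mm diameter and 10 mm height (42 mm tall in all), about 0.06 kg, stands upright at the start. Origin at the centre of its underside, z up.
- big_reel: Big solder reel, loose: lies flat (axis upright), grey flanges 60 mm in diameter and 4 mm thick at bottom and top, silver winding of 54 mm diameter between, 34 mm tall, about 0.28 kg. Origin at the centre of its underside, z up.
- small_reel: Small solder reel, loose: lies flat (axis upright), red flanges 42 mm in diameter and 4 mm thick at bottom and top, silver winding of 38 mm diameter between, 28 mm tall, about 0.11 kg. Origin at the centre of its underside, z up.
- board: Green circuit board with black chips in a low clamp, fixed to the bench: 90 mm square, up to 32 mm tall. Origin at the centre of its underside; its x axis points away from the robot, turned by up to 0.2 rad. It may be on the robot's left or right; the iron stand is then on the other side.
- iron_stand: Soldering-iron stand, fixed to the bench: black base 90 mm (x) by 86 mm (y), 14 mm tall, yellow sponge at its front, a wire coil holding a soldering iron whose blue handle leans up and away from the robot to 110 mm behind the origin and 130 mm above the bench. Origin at the centre of the base's underside; its x axis points away from the robot, turned by up to 0.2 rad.
- pad_stand: Target pad in front of the iron stand (on the robot's side of it, about 103 mm from its origin): flat black rubber disc with a white ring near its rim, fixed, 74 mm diameter, 2 mm thick. Origin at the centre of its underside, its top is 2 mm higher. The three pads look alike.
- pad_mid: Target pad between the board and the iron stand, roughly midway: same disc, 74 mm diameter, 2 mm thick, fixed. Origin at the centre of its underside.
- pad_board: Target pad behind the circuit board (on its far side from the robot, about 103 mm from its origin): same disc, 74 mm diameter, 2 mm thick, fixed. Origin at the centre of its underside.
Mind the look-alikes: they are no part of the job. Leave any green look-alike of the flux_jar alone. Leave any pink look-alike of the pad_mid alone.

How it is judged (in metres and radians):
At the end, for the whole second after the job is handed in: Tin, flux jar and big reel rest on the stand's, the middle and the board's pad, each within 12 mm of the pad's centre; the small reel rests on the big reel within 9 mm of its axis; all four right way up (tilt under 0.12 rad) and at rest (horizontal distance between tin and pad_stand below 0.012 m and horizontal distance between flux_jar and pad_mid below 0.012 m and horizontal distance between big_reel and pad_board below 0.012 m and horizontal distance between small_reel and big_reel below 0.009 m and angle between each of tin, flux_jar, big_reel, small_reel's own z axis and vertical below 0.12 rad and linear speed of each of tin, flux_jar, big_reel, small_reel below 0.02 m/s and height (world z) of each of tin, flux_jar, big_reel below 0.007 m and z of small_reel in the frame of big_reel between 0.03 and 0.039 m); the robot touches nothing.
It also fails if it takes over 120 s, if anything falls off the work surface, if the arm or the gripper's body presses on something with over 40 N, if the wrist force passes 120 N, or if a joint passes its speed limit or range.

## Working session

There is one attempt and no reset: what is moved stays moved. The work goes in short steps, Python scripts to look and compute and a tool call to move; the robot and the scene stay as the last step left them, time stands still between calls to the robot, and variables do not carry over. Pictures are saved under pics/ and viewed, at most 14 in all, crops included, and the job is handed in when it is done.

Besides the shell and the picture viewer there is one more tool, called by a JSON object that holds its "api" and its "payload", one argument or row to a line. drive_tool: Moves the arm, as the interface text tells. Its arguments: {"type":"object","properties":{"rows":{"type":"array","items":{"type":"array","items":{"type":"array","items":{"type":"number","minimum":-1,"maximum":1}}}}},"required":["rows"]}

```bash
mkdir -p pics; cat > h.py <<'E'
import numpy as np, cv2
from cell import env
N=["tin","flux_jar","big_reel","small_reel","board","iron_stand","pad_stand","pad_mid","pad_board"]
def w(pic,p): return (np.array(pic["pose"])@np.r_[p,1])[:3]
def look(cam,names=N,save=None,fn="place_of"):
    pic=env.read_camera(cam)
    if save: cv2.imwrite("pics/"+save,pic["color"])
    for n in names:
        for d in getattr(env,fn)(n,pic):
            if d["score"]>.2: print(cam,n,round(d["score"],2),w(pic,d["at"]).round(0))
    return pic
E
python3 - <<'E'
from h import *
s=env.state();print(s)
for c in ["top","side"]:
    p=look(c,save=c+"0.png");print(np.array(p["camera_matrix"]).round(1).tolist(),np.array(p["pose"]).round(3).tolist())
E
```

```text
{'t': 0.0, 'joints': array([-1.42862286e+00,  4.91578490e-01,  1.55942635e+00,  3.29794993e-06,
        1.09172510e+00, -1.05613458e-01]), 'qvel': array([-0.00156994, -0.0006279 , -0.00163812, -0.00069998,  0.00210603,
        0.00197267]), 'tau': array([-1.97528556e-05, -6.12644506e+01, -2.58185756e+01,  6.92556845e-02,
        4.82776249e-02, -1.47641481e-04]), 'eef_pos': array([ 153.27053739, -605.69082322,  233.05793721]), 'tcp_rot': array([-3.14046201e+00, -1.22798666e-04,  2.47785336e-01]), 'ft_force': array([ 0.15732126,  0.15812376, -0.17888958]), 'moment': array([0.01200816, 0.01378026, 0.05827566]), 'grip_force': 0.0, 'opening': 1.0020554083281952}
top tin 0.91 [674.   8.   3.]
top flux_jar 0.62 [ 516. -448.    4.]
top flux_jar 0.5 [ 538. -365.    1.]
top flux_jar 0.49 [ 512. -215.   -1.]
top big_reel 0.95 [561. 362.   0.]
top small_reel 0.8 [ 433. -356.    2.]
top small_reel 0.75 [673.   7.   4.]
top board 0.76 [523. 198.   5.]
top iron_stand 0.97 [ 512. -210.   -1.]
top pad_stand 0.71 [ 410. -188.   -2.]
top pad_mid 0.63 [538. -12.   1.]
top pad_mid 0.62 [ 661. -146.   -1.]
top pad_board 0.61 [627. 166.  -3.]
[[425.8, 0.0, 272.8], [0.0, 425.8, 208.5], [0.0, 0.0, 1.0]] [[0.01, 0.993, -0.115, 422.891], [-1.0, 0.01, -0.003, -31.94], [-0.002, 0.115, 0.993, 1098.47], [0.0, 0.0, 0.0, 1.0]]
side flux_jar 0.62 [ 517. -449.    4.]
side flux_jar 0.57 [ 543. -361.   -2.]
side big_reel 0.77 [558. 361.   1.]
side small_reel 0.6 [527. 199.   4.]
side board 0.64 [528. 199.   4.]
side iron_stand 0.81 [ 510. -216.    2.]
side pad_stand 0.89 [ 411. -190.   -2.]
side pad_stand 0.53 [559. 359.  -2.]
side pad_mid 0.84 [540. -15.  -3.]
side pad_mid 0.59 [ 660. -143.   -2.]
side pad_mid 0.48 [ 427. -360.   -2.]
side pad_board 0.82 [624. 169.   2.]
[[425.1, 0.0, 276.7], [0.0, 425.1, 214.7], [0.0, 0.0, 1.0]] [[0.979, 0.147, -0.14, 394.937], [-0.202, 0.64, -0.742, -744.981], [-0.02, 0.754, 0.656, 652.827], [0.0, 0.0, 0.0, 1.0]]
```

View pics/top0.png

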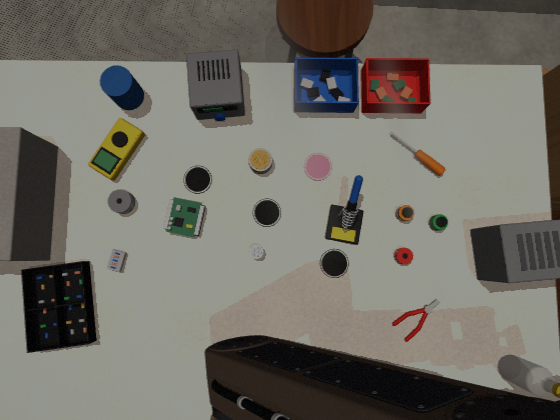

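View pics/side0.png

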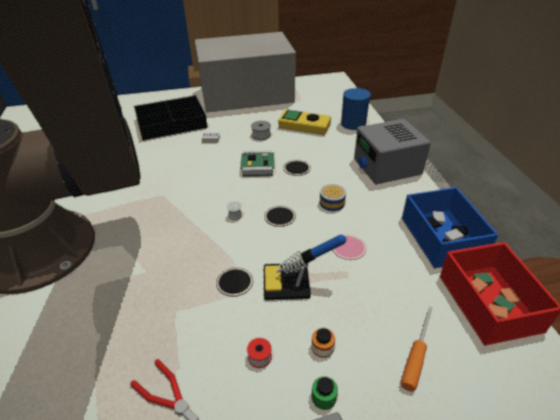

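Top view: the amber jar is at pixel (405,213), with the green look-alike at (439,222). The tin is at (260,160), the big reel at (121,201) and the red reel at (404,256). The black pads are at (334,263), (266,212) and (197,179), and the pink look-alike pad is at (318,166). The side view agrees. Next I straighten the yaw and move over the jar and red reel.

{"api": "drive_tool", "payload": {
  "rows": [
    [[0,0,0,0,0,0.0395,1],[0,0,0,0,0,0.0395,1],[0,0,0,0,0,0,1]]
  ]
}}

```text
t: 1.38
eef_pos: [153.3, -605.9, 233.7]
tcp_rot: [3.141, -0.0, 0.0]
ft_force: [0.0, -1.0, 0.0]
opening: 1.003
grip_force: 0.0
```

{"api": "drive_tool", "payload": {
  "rows": [
    [[0.164,-0.123,0,0,0,0,1],[0.164,-0.123,0,0,0,0,1],[0.164,-0.123,0,0,0,0,1],[0.164,-0.123,0,0,0,0,1]]
  ]
}}

```text
t: 1.88
eef_pos: [318.5, -481.9, 233.8]
tcp_rot: [3.141, -0.0, 0.003]
ft_force: [-0.8, -0.7, 0.8]
opening: 0.998
grip_force: 0.0
```

{"api": "drive_tool", "payload": {
  "rows": [
    [[0.164,-0.123,0,0,0,0,1],[0.164,-0.123,0,0,0,0,1],[0.164,-0.123,0,0,0,0,1],[0.164,-0.123,0,0,0,0,1],[0,0,0,0,0,0,1]]
  ]
}}

```text
t: 2.5
eef_pos: [483.5, -357.9, 233.5]
tcp_rot: [-3.142, -0.0, 0.007]
ft_force: [-0.5, -0.4, -0.7]
opening: 0.998
grip_force: 0.0
```

```bash
python3 - <<'E'
from h import *
p=look("wrist",save="w0.png");print(np.array(p["camera_matrix"]).round(1).tolist(),np.array(p["pose"]).round(3).tolist())
s=env.state();print(s["eef_pos"],s["tcp_rot"],s["t"])
look("top",["flux_jar","small_reel","pad_stand","tin","pad_mid","pad_board","big_reel"])
look("side",["flux_jar","small_reel","pad_stand","tin","pad_mid","pad_board","big_reel"])
E
```

```text
wrist tin 0.61 [673.   8.   1.]
wrist tin 0.32 [ 429. -356.    1.]
wrist flux_jar 0.79 [ 537. -368.   -0.]
wrist flux_jar 0.56 [ 514. -451.   -0.]
wrist big_reel 0.62 [ 414. -186.    2.]
wrist small_reel 0.78 [ 433. -358.   -1.]
wrist iron_stand 0.74 [ 506. -213.    0.]
wrist pad_stand 0.97 [ 413. -183.    3.]
wrist pad_mid 0.97 [537. -14.   1.]
wrist pad_mid 0.66 [ 657. -146.    1.]
[[325.2, 0.0, 282.4], [0.0, 325.2, 214.5], [0.0, 0.0, 1.0]] [[0.008, 0.967, 0.255, 555.08], [-1.0, 0.008, 0.002, -358.47], [-0.0, -0.255, 0.967, 385.069], [0.0, 0.0, 0.0, 1.0]]
[ 480.96395147 -360.54770648  233.70570156] [ 3.14142643e+00 -4.24411747e-05 -1.15126330e-03] 3.0
top flux_jar 0.66 [ 540. -365.   -1.]
top flux_jar 0.54 [675.   7.   2.]
top small_reel 0.56 [ 431. -361.    2.]
top small_reel 0.34 [522. 197.   5.]
top pad_stand 0.79 [ 412. -187.   -0.]
top tin 0.93 [674.   8.   0.]
top pad_mid 0.6 [ 659. -143.    1.]
top pad_mid 0.58 [539. -17.  -4.]
top pad_board 0.66 [625. 168.  -1.]
top big_reel 0.6 [561. 361.   0.]
side flux_jar 0.88 [ 517. -450.    4.]
side small_reel 0.71 [ 430. -358.   -3.]
side small_reel 0.42 [528. 198.  -0.]
side pad_stand 0.97 [ 409. -188.   -1.]
side tin 0.98 [670.   7.  -0.]
side pad_mid 0.76 [ 665. -143.   -1.]
side pad_mid 0.57 [537. -15.  -0.]
```

View pics/w0.png

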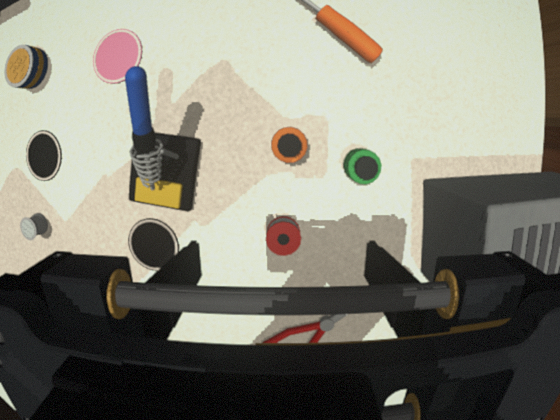

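Wrist view: amber jar at pixel (290,146), green at (362,166), red reel at (284,237), and the black pad in front of the stand at (154,243). Next I check positions and heights by triangulating pixels from the wrist and top views.

```bash
cat >> h.py <<'E'
def ray(pic,uv,cam):
    K=np.array(pic["camera_matrix"]);a=(np.array(uv)-K[:2,2])/K[0,0]
    if cam=="wrist":
        r=np.hypot(*a)+1e-9;d=np.r_[a*np.sin(r)/r,np.cos(r)]
    else: d=np.r_[a,1]
    T=np.array(pic["pose"]);d=T[:3,:3]@(d*[1,-1,-1]);return T[:3,3],d/np.linalg.norm(d)
def tri(rs):
    A=sum(np.eye(3)-np.outer(d,d) for o,d in rs);b=sum((np.eye(3)-np.outer(d,d))@o for o,d in rs)
    return np.linalg.solve(A,b)
def blob(pic,uv,R,lo,hi):
    "centre of the enclosing box-hull of colour (HSV range) within R px of uv"
    m=cv2.inRange(cv2.cvtColor(pic["color"],cv2.COLOR_BGR2HSV),np.array(lo),np.array(hi))
    k=np.zeros_like(m);cv2.circle(k,tuple(int(v) for v in uv),R,255,-1);m&=k
    n,l,s,c=cv2.connectedComponentsWithStats(m);i=1+np.argmax(s[1:,4])
    h=cv2.convexHull(cv2.findNonZero((l==i).astype(np.uint8)));M=cv2.moments(h)
    return M["m10"]/M["m00"],M["m01"]/M["m00"],s[i,4]
def at(o,d,z): return (o+d*(z-o[2])/d[2]).round(1)
E
python3 - <<'E'
from h import *
W=env.read_camera("wrist");T=env.read_camera("top")
red=((0,150,60),(5,255,255));dark=((0,0,0),(180,255,60));
for n,uw,ut,Rw,Rt,c,z in [("reel",(284,237),(404,256),26,14,red,28),("cap",(290,145),(405,212),15,9,dark,42),("padS",(154,243),(334,263),27,17,dark,2),("padM",(44,156),(266,212),30,17,dark,2)]:
    b1=blob(W,uw,Rw,*c);b2=blob(T,ut,Rt,*c);r=[ray(W,b1[:2],"wrist"),ray(T,b2[:2],"top")]
    print(n,np.round(b1),np.round(b2),"tri",tri(r).round(1),"W",at(*r[0],z),"T",at(*r[1],z))
for n,ut in [("padB",(197,179))]:
    b=blob(T,ut,17,*dark);print(n,b,at(*ray(T,b[:2],"top"),2))
E
```

```text
reel [282. 236. 741.] [404. 256. 189.] tri [ 431.3 -359.8   23.6] W [ 432.4 -360.2   28. ] T [ 431.7 -358.    28. ]
cap [282. 151.   8.] [407. 214.  84.] tri [ 532.5 -360.6   49.8] W [ 531.3 -361.    42. ] T [ 534.1 -362.6   42. ]
padS [ 154.  245. 1523.] [334. 263. 475.] tri [ 409.9 -188.3   -0.8] W [ 409.3 -190.5    2. ] T [ 411.5 -186.8    2. ]
padM [ 42. 156. 938.] [267. 212. 448.] tri [539.7 -12.8   0.7] W [539.2 -14.2   2. ] T [540.1 -12.8   2. ]
padB (197.37956204379563, 178.98540145985402, np.int32(434)) [625.6 169.3   2. ]
```

{"api": "drive_tool", "payload": {
  "rows": [
    [[0.116,0.009,0,0,0,0,0.7],[0.116,0.009,0,0,0,0,0.7],[0,0,0.2,0,0,0,0.7],[0,0,0.2,0,0,0,0.7],[0,0,0,0,0,0,0.7]]
  ]
}}

```text
t: 4.53
eef_pos: [538.2, -363.6, 130.6]
tcp_rot: [-3.138, 0.005, -0.0]
ft_force: [-0.3, 0.7, 1.7]
opening: 0.702
grip_force: 0.0
```

```bash
python3 - <<'E'
from h import *
p=look("wrist",["flux_jar"],save="w1.png");s=env.state();print(s["eef_pos"],s["tcp_rot"],s["opening"])
b=blob(p,(284,190),60,(5,120,60),(20,255,255));print(b,at(*ray(p,b[:2],"wrist"),30))
E
```

```text
wrist flux_jar 0.88 [ 518. -452.   -0.]
wrist flux_jar 0.63 [ 535. -367.    4.]
[ 539.89828921 -365.00839006  134.93727079] [ 3.14089332e+00 -7.52902197e-04 -4.42835321e-04] 0.6983155260488676
(284.2254291643086, 216.64874551971326, np.int32(964)) [ 540.9 -365.7   30. ]
```

View pics/w1.png

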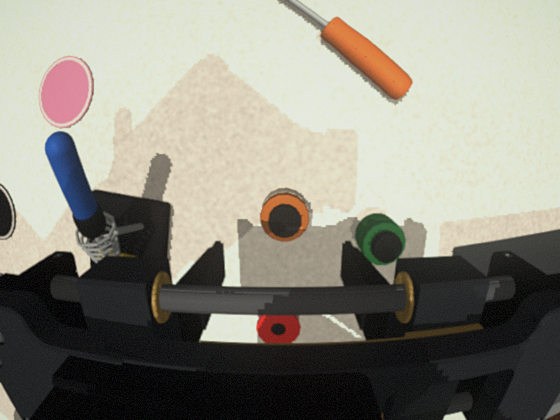

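The jar (pixel (284,217)) is centred between the fingers, and the green one stays clear at (380,238). Descend, grip and lift.

{"api": "drive_tool", "payload": {
  "rows": [
    [[0,0,0.148,0,0,0,0.7],[0,0,0.148,0,0,0,0.7],[0,0,0.148,0,0,0,0.7],[0,0,0,0,0,0,0.7],[0,0,0,0,0,0,0]]
  ]
}}

```text
t: 5.25
eef_pos: [540.5, -365.5, 25.3]
tcp_rot: [3.139, -0.003, -0.0]
ft_force: [-0.5, -0.6, 0.4]
opening: 0.642
grip_force: 0.0
```

{"api": "drive_tool", "payload": {
  "rows": [
    [[0,0,0,0,0,0,0],[0,0,0,0,0,0,0],[0,0,0,0,0,0,0],[0,0,0,0,0,0,0]]
  ]
}}

```text
t: 5.75
eef_pos: [539.8, -364.9, 23.8]
tcp_rot: [3.141, -0.001, -0.0]
ft_force: [-0.7, 0.5, 6.7]
opening: 0.414
grip_force: 30.0
```

{"api": "drive_tool", "payload": {
  "rows": [
    [[0,0,-0.1,0,0,0,0],[0,0,-0.2,0,0,0,0],[0,0,-0.2,0,0,0,0],[0,0,-0.2,0,0,0,0],[0,0,-0.1,0,0,0,0]]
  ]
}}

```text
t: 6.38
eef_pos: [539.7, -364.8, 226.0]
tcp_rot: [3.139, -0.003, -0.0]
ft_force: [1.0, 0.3, -1.6]
opening: 0.416
grip_force: 30.0
```

{"api": "drive_tool", "payload": {
  "rows": [
    [[0,-0.2,0,0,0,0,0],[0,-0.2,0,0,0,0,0],[0,-0.2,0,0,0,0,0],[0,-0.2,0,0,0,0,0]]
  ]
}}

```text
t: 6.88
eef_pos: [539.2, -163.0, 222.9]
tcp_rot: [3.141, -0.0, -0.001]
ft_force: [0.4, 0.9, -0.2]
opening: 0.416
grip_force: 30.0
```

{"api": "drive_tool", "payload": {
  "rows": [
    [[0,-0.2,0,0,0,0,0],[0,-0.2,0,0,0,0,0],[0,-0.204,0,0,0,0,0],[0,0,0.2,0,0,0,0],[0,0,0,0,0,0,0]]
  ]
}}

```text
t: 7.5
eef_pos: [538.1, -12.9, 170.7]
tcp_rot: [-3.141, 0.005, 0.001]
ft_force: [-1.2, 0.9, 0.0]
opening: 0.417
grip_force: 30.0
```

```bash
python3 - <<'E'
from h import *
p=look("wrist",["flux_jar","pad_mid","tin","pad_board"],save="w2.png");s=env.state();print(s["eef_pos"],s["tcp_rot"],s["opening"])
look("side",["flux_jar"])
E
```

```text
wrist flux_jar 0.9 [534. -15. 148.]
wrist pad_mid 0.77 [542. -13.  -2.]
wrist pad_mid 0.74 [ 661. -147.    5.]
wrist tin 0.66 [675.   8.   1.]
wrist pad_board 0.61 [623. 172.   1.]
[540.17014466 -14.21644471 174.10442656] [ 3.14119742e+00 -2.16160358e-03 -1.37071825e-03] 0.41641353961440947
side flux_jar 0.7 [ 516. -446.    3.]
side flux_jar 0.57 [542. -11. 145.]
```

View pics/w2.png

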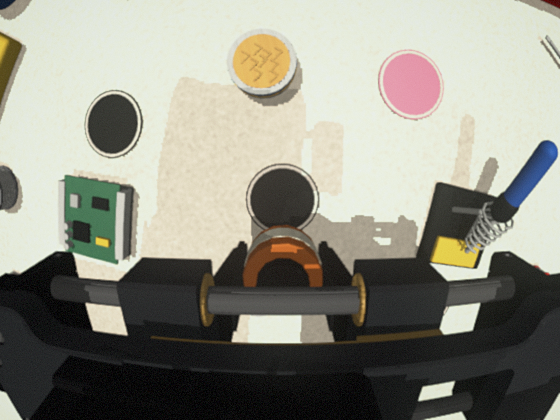

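The held jar (pixel (283,260)) lines up with the middle pad (283,198). Set it down.

{"api": "drive_tool", "payload": {
  "rows": [
    [[0,0,0.2,0,0,0,0],[0,0,0.2,0,0,0,0],[0,0,0.14,0,0,0,0],[0,0,0.05,0,0,0,0],[0,0,0,0,0,0,0]]
  ]
}}

```text
t: 8.48
eef_pos: [540.0, -13.8, 25.5]
tcp_rot: [3.141, -0.0, -0.001]
ft_force: [0.4, -0.4, -1.1]
opening: 0.418
grip_force: 30.0
```

{"api": "drive_tool", "payload": {
  "rows": [
    [[0,0,0,0,0,0,0],[0,0,0,0,0,0,0.65],[0,0,0,0,0,0,0.65],[0,0,0,0,0,0,0.65]]
  ]
}}

```text
t: 8.98
eef_pos: [539.7, -13.6, 25.4]
tcp_rot: [3.141, -0.0, -0.0]
ft_force: [0.4, -0.6, -0.5]
opening: 0.639
grip_force: 0.0
```

{"api": "drive_tool", "payload": {
  "rows": [
    [[0,0,-0.1,0,0,0,0.65],[0,0,-0.15,0,0,0,0.65],[0,0,-0.2,0,0,0,1],[0,0,-0.2,0,0,0,1],[0,0,-0.15,0,0,0,1]]
  ]
}}

```text
t: 9.6
eef_pos: [539.6, -13.5, 227.4]
tcp_rot: [3.141, -0.002, -0.0]
ft_force: [0.7, 0.6, -1.1]
opening: 0.907
grip_force: 0.0
```

{"api": "drive_tool", "payload": {
  "rows": [
    [[0.178,-0.029,0,0,0,0,1],[0.178,-0.029,0,0,0,0,1],[0.178,-0.029,0.1,0,0,0,1],[0,0,0.2,0,0,0,1],[0,0,0,0,0,0,1]]
  ]
}}

```text
t: 10.22
eef_pos: [671.3, 8.3, 146.6]
tcp_rot: [-3.141, 0.007, -0.0]
ft_force: [0.3, -0.6, 0.5]
opening: 1.002
grip_force: 0.0
```

```bash
python3 - <<'E'
from h import *
p=look("wrist",["tin","pad_board","pad_mid"],save="w3.png");s=env.state();print(s["eef_pos"],s["tcp_rot"],s["opening"])
look("top",["flux_jar","pad_mid","tin"])
q=look("side",["flux_jar","tin","pad_mid"])
for R in (40,60): b=blob(p,(284,200),R,(12,100,80),(32,255,255));print(b,at(*ray(p,b[:2],"wrist"),36))
E
```

```text
wrist tin 0.63 [674.   6.   2.]
wrist pad_board 0.55 [623. 173.   1.]
wrist pad_mid 0.57 [ 659. -146.    5.]
[673.67295414   7.97242866 152.57032721] [ 3.14121982e+00 -3.10199286e-03 -5.04464413e-04] 0.9980751940237611
top flux_jar 0.64 [ 517. -448.    1.]
top pad_mid 0.83 [ 660. -144.    0.]
side flux_jar 0.61 [ 515. -448.    5.]
side flux_jar 0.6 [541. -11.   3.]
side tin 0.86 [671.   5.   0.]
side pad_mid 0.91 [ 663. -144.   -1.]
side pad_mid 0.66 [539. -15.  -1.]
(285.3313812600969, 213.99549003769516, np.int32(2508)) [673.3   4.9  36. ]
(285.50925571300905, 215.30933231201325, np.int32(2649)) [672.2   4.7  36. ]
```

View pics/w3.png

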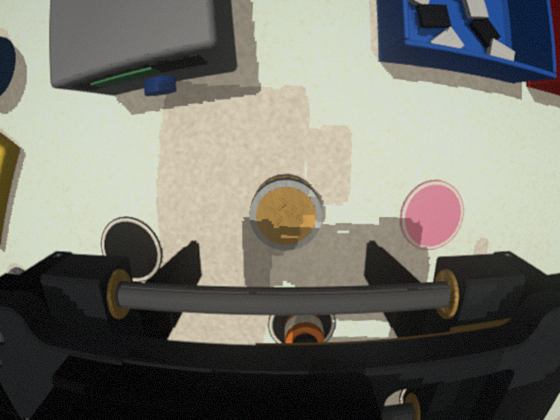

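The tin (pixel (286,213)) is centred between the fingers. Grip it.

{"api": "drive_tool", "payload": {
  "rows": [
    [[0,0.006,0.2,0,0,0,1],[0,0,0.2,0,0,0,1],[0,0,0.1,0,0,0,1],[0,0,0,0,0,0,1],[0,0,0,0,0,0,0]]
  ]
}}

```text
t: 11.45
eef_pos: [673.7, 6.5, 26.4]
tcp_rot: [3.141, -0.002, -0.0]
ft_force: [-0.3, -0.3, 0.1]
opening: 0.942
grip_force: 0.0
```

{"api": "drive_tool", "payload": {
  "rows": [
    [[0,0,0,0,0,0,0],[0,0,0,0,0,0,0],[0,0,0,0,0,0,0],[0,0,0,0,0,0,0]]
  ]
}}

```text
t: 11.95
eef_pos: [673.3, 6.6, 25.7]
tcp_rot: [3.141, -0.001, -0.0]
ft_force: [-0.9, 0.4, 6.4]
opening: 0.648
grip_force: 30.0
```

{"api": "drive_tool", "payload": {
  "rows": [
    [[0,0,-0.1,0,0,0,0],[0,0,-0.2,0,0,0,0],[0,0,-0.2,0,0,0,0],[0,0,-0.2,0,0,0,0],[0,0,-0.1,0,0,0,0]]
  ]
}}

```text
t: 12.58
eef_pos: [673.4, 6.6, 228.0]
tcp_rot: [3.141, -0.003, -0.0]
ft_force: [-0.7, 0.6, -1.4]
opening: 0.649
grip_force: 30.0
```

{"api": "drive_tool", "payload": {
  "rows": [
    [[-0.15,0.111,0,0,0,0,0],[-0.15,0.111,0,0,0,0,0],[-0.15,0.111,0,0,0,0,0],[-0.15,0.111,0,0,0,0,0]]
  ]
}}

```text
t: 13.08
eef_pos: [521.6, -104.9, 225.0]
tcp_rot: [3.142, 0.0, -0.0]
ft_force: [0.4, -1.0, -1.2]
opening: 0.647
grip_force: 30.0
```

{"api": "drive_tool", "payload": {
  "rows": [
    [[-0.15,0.111,0,0,0,0,0],[-0.15,0.111,0,0,0,0,0],[-0.154,0.114,0,0,0,0,0],[0,0,0.2,0,0,0,0],[0,0,0,0,0,0,0]]
  ]
}}

```text
t: 13.7
eef_pos: [408.1, -187.8, 173.5]
tcp_rot: [-3.139, 0.004, -0.001]
ft_force: [-0.2, 0.3, -1.2]
opening: 0.647
grip_force: 30.0
```

```bash
python3 - <<'E'
from h import *
p=look("wrist",["tin","pad_stand"],save="w4.png");s=env.state();print(s["eef_pos"],s["tcp_rot"],s["opening"])
look("side",["tin","pad_stand"]);look("top",["tin","flux_jar","pad_mid"])
E
```

```text
wrist tin 0.67 [ 408. -186.  148.]
wrist pad_stand 0.76 [ 414. -186.    1.]
[ 410.24211707 -188.33129545  176.21100303] [ 3.14098036e+00 -8.40182425e-04  3.12317880e-04] 0.6457210291487379
side tin 0.74 [ 409. -189.  151.]
side pad_stand 0.56 [ 409. -187.    0.]
top tin 0.6 [523. 196.   4.]
top flux_jar 0.68 [538. -13.   2.]
top flux_jar 0.54 [ 517. -448.    2.]
top pad_mid 0.94 [538. -16.   1.]
top pad_mid 0.73 [ 659. -145.    3.]
```

View pics/w4.png

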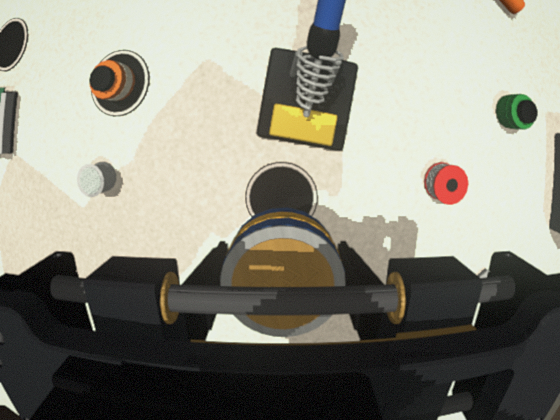

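The held tin (283,270) is in line with the front pad (282,196), and the jar stands on the middle pad. Set the tin down.

{"api": "drive_tool", "payload": {
  "rows": [
    [[0,0,0.2,0,0,0,0],[0,0,0.2,0,0,0,0],[0,0,0.14,0,0,0,0],[0,0,0.053,0,0,0,0],[0,0,0,0,0,0,0]]
  ]
}}

```text
t: 14.82
eef_pos: [409.6, -188.3, 26.8]
tcp_rot: [-3.141, 0.0, -0.0]
ft_force: [0.8, -0.3, -1.0]
opening: 0.649
grip_force: 30.0
```

{"api": "drive_tool", "payload": {
  "rows": [
    [[0,0,0,0,0,0,0],[0,0,0,0,0,0,0.9],[0,0,0,0,0,0,0.9],[0,0,0,0,0,0,0.9]]
  ]
}}

```text
t: 15.32
eef_pos: [409.6, -188.4, 27.1]
tcp_rot: [3.141, -0.0, -0.0]
ft_force: [-0.2, -0.4, 0.4]
opening: 0.882
grip_force: 0.0
```

{"api": "drive_tool", "payload": {
  "rows": [
    [[0,0,-0.1,0,0,0,0.9],[0,0,-0.15,0,0,0,0.9],[0,0,-0.2,0,0,0,1],[0,0,-0.2,0,0,0,1],[0,0,-0.15,0,0,0,1]]
  ]
}}

```text
t: 15.95
eef_pos: [409.4, -188.2, 229.1]
tcp_rot: [3.141, -0.001, -0.0]
ft_force: [-0.5, -1.2, -0.8]
opening: 1.001
grip_force: 0.0
```

{"api": "drive_tool", "payload": {
  "rows": [
    [[0.05,-0.183,0,0,0,0,1],[0.05,-0.183,0,0,0,0,1],[0.05,-0.183,0,0,0,0,1],[0.05,-0.183,0,0,0,0,1]]
  ]
}}

```text
t: 16.45
eef_pos: [459.7, -3.8, 227.0]
tcp_rot: [3.141, -0.0, -0.001]
ft_force: [1.3, -0.8, 0.6]
opening: 1.001
grip_force: 0.0
```

{"api": "drive_tool", "payload": {
  "rows": [
    [[0.05,-0.183,0,0,0,0,1],[0.05,-0.183,0,0,0,0,1],[0.05,-0.183,0,0,0,0,1],[0.05,-0.183,0,0,0,0,1]]
  ]
}}

```text
t: 16.95
eef_pos: [509.7, 179.3, 226.9]
tcp_rot: [3.141, -0.0, -0.0]
ft_force: [1.2, -0.9, 0.1]
opening: 0.999
grip_force: 0.0
```

{"api": "drive_tool", "payload": {
  "rows": [
    [[0.05,-0.183,0,0,0,0,1],[0.05,-0.183,0,0,0,0,1],[0.05,-0.183,0.1,0,0,0,1],[0.05,-0.183,0.2,0,0,0,1],[0,0,0,0,0,0,1]]
  ]
}}

```text
t: 17.58
eef_pos: [557.1, 357.9, 152.2]
tcp_rot: [3.139, 0.006, 0.002]
ft_force: [-1.4, -0.5, 0.5]
opening: 1.003
grip_force: 0.0
```

```bash
python3 - <<'E'
from h import *
p=look("wrist",["big_reel","pad_board"],save="w5.png");s=env.state();print(s["eef_pos"],s["tcp_rot"],s["opening"])
look("top",["tin","pad_stand","flux_jar"]);look("side",["tin","pad_stand"])
E
```

```text
wrist big_reel 0.91 [563. 360.   3.]
wrist pad_board 0.96 [622. 171.  -0.]
[558.66520064 355.91240638 157.38980532] [-3.14147515e+00 -7.07282173e-04 -5.28232687e-04] 1.001003977436863
top tin 0.93 [ 409. -187.    2.]
top pad_stand 0.72 [524. 196.   4.]
top pad_stand 0.71 [ 410. -191.   -1.]
top flux_jar 0.52 [538. -14.   5.]
top flux_jar 0.52 [ 516. -449.    5.]
side tin 0.57 [ 410. -188.    1.]
side tin 0.39 [541. -17.  -2.]
```

View pics/w5.png

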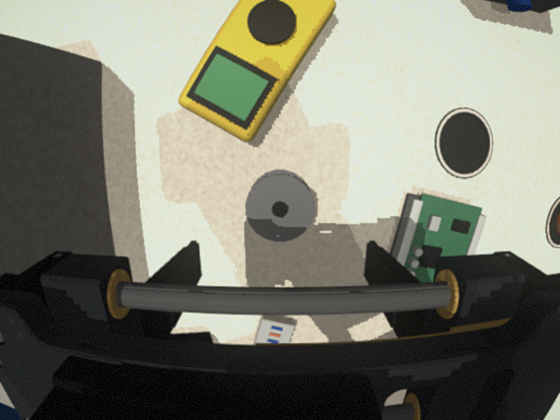

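```bash
python3 - <<'E'
from h import *
p=env.read_camera("wrist");print(at(*ray(p,(281,207),"wrist"),34),env.state()["eef_pos"])
q=env.read_camera("top");b=blob(q,(121,202),9,(0,0,0),(180,80,60));print(b,at(*ray(q,b[:2],"top"),34),at(*ray(q,(121,201),"top"),34))
print(tri([ray(p,(280.5,209),"wrist"),ray(q,b[:2],"top")]))
E
```

```text
[564.6 356.2  34. ] [558.68073573 356.10443812 157.11255731]
(120.69848156182212, 202.07881417208964, np.int32(210)) [558.6 355.1  34. ] [561.4 354.5  34. ]
[560.20226906 357.30766292  26.00441846]
```

{"api": "drive_tool", "payload": {
  "rows": [
    [[0.01,-0.008,0.2,0,0,0,1],[0,0,0.2,0,0,0,1],[0,0,0.136,0,0,0,1],[0,0,0,0,0,0,1],[0,0,0,0,0,0,0]]
  ]
}}

```text
t: 18.8
eef_pos: [561.1, 358.3, 22.4]
tcp_rot: [3.141, 0.0, -0.0]
ft_force: [-0.5, 0.2, 0.2]
opening: 0.943
grip_force: 0.0
```

{"api": "drive_tool", "payload": {
  "rows": [
    [[0,0,0,0,0,0,0],[0,0,0,0,0,0,0],[0,0,0,0,0,0,0],[0,0,0,0,0,0,0]]
  ]
}}

```text
t: 19.3
eef_pos: [561.1, 358.5, 22.7]
tcp_rot: [-3.141, -0.0, -0.0]
ft_force: [-0.4, 1.7, 1.4]
opening: 0.619
grip_force: 30.0
```

{"api": "drive_tool", "payload": {
  "rows": [
    [[0,0,-0.1,0,0,0,0],[0,0,-0.2,0,0,0,0],[0,0,-0.2,0,0,0,0],[0,0,-0.2,0,0,0,0],[0,0,-0.1,0,0,0,0]]
  ]
}}

```text
t: 19.92
eef_pos: [561.2, 358.5, 225.1]
tcp_rot: [-3.141, -0.002, -0.0]
ft_force: [-0.1, -0.3, -4.7]
opening: 0.626
grip_force: 30.0
```

{"api": "drive_tool", "payload": {
  "rows": [
    [[0.063,0.189,0,0,0,0,0],[0.063,0.189,0,0,0,0,0],[0.063,0.189,0,0,0,0,0],[0.063,0.189,0,0,0,0,0],[0,0,0,0,0,0,0]]
  ]
}}

```text
t: 20.55
eef_pos: [624.6, 166.1, 221.9]
tcp_rot: [3.141, 0.001, -0.004]
ft_force: [0.2, 1.3, -3.3]
opening: 0.618
grip_force: 30.0
```

```bash
python3 - <<'E'
from h import *
p=look("wrist",["big_reel","pad_board"],save="w6.png");s=env.state();print(s["eef_pos"],s["tcp_rot"],s["opening"])
look("side",["big_reel","pad_board"])
E
```

```text
wrist big_reel 0.58 [622. 165. 199.]
wrist pad_board 0.82 [620. 172.   1.]
[623.53786616 169.81397372 222.14685547] [ 3.14157720e+00  9.24797989e-04 -3.09870109e-04] 0.6157094843607183
side big_reel 0.64 [621. 169. 201.]
side pad_board 0.58 [625. 168.   2.]
```

View pics/w6.png

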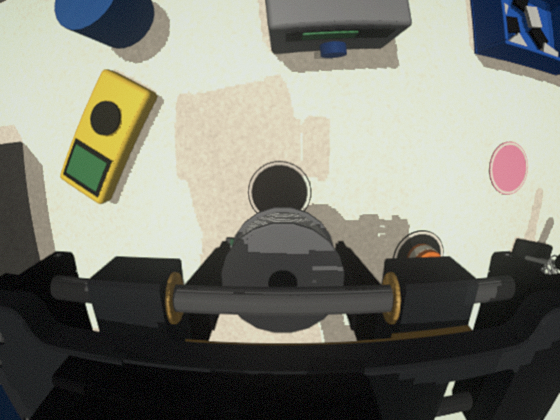

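The held reel (hole at (283,280)) is in line with the pad behind the board (280,192). Set it down.

{"api": "drive_tool", "payload": {
  "rows": [
    [[0,0,0.2,0,0,0,0],[0,0,0.2,0,0,0,0],[0,0,0.2,0,0,0,0],[0,0,0.15,0,0,0,0],[0,0,0.035,0,0,0,0]]
  ]
}}

```text
t: 21.48
eef_pos: [622.3, 170.0, 24.4]
tcp_rot: [3.141, 0.005, 0.001]
ft_force: [-17.0, -2.8, 35.0]
opening: 0.618
grip_force: 30.0
```

{"api": "drive_tool", "payload": {
  "rows": [
    [[0,0,0,0,0,0,0],[0,0,0,0,0,0,0],[0,0,0,0,0,0,0.9],[0,0,0,0,0,0,0.9],[0,0,0,0,0,0,0.9]]
  ]
}}

```text
t: 22.1
eef_pos: [624.2, 169.4, 26.7]
tcp_rot: [-3.142, -0.001, -0.0]
ft_force: [0.2, 1.0, -0.5]
opening: 0.872
grip_force: 0.0
```

{"api": "drive_tool", "payload": {
  "rows": [
    [[0,0,-0.1,0,0,0,0.9],[0,0,-0.15,0,0,0,0.9],[0,0,-0.2,0,0,0,1],[0,0,-0.2,0,0,0,1],[0,0,-0.15,0,0,0,1]]
  ]
}}

```text
t: 22.72
eef_pos: [624.1, 169.4, 228.8]
tcp_rot: [-3.141, -0.002, -0.0]
ft_force: [0.5, 1.1, -0.1]
opening: 1.002
grip_force: 0.0
```

{"api": "drive_tool", "payload": {
  "rows": [
    [[-0.2,0,0,0,0,0,1],[0,0,0,0,0,0,1]]
  ]
}}

```text
t: 22.98
eef_pos: [571.6, 169.5, 227.1]
tcp_rot: [3.141, 0.0, 0.0]
ft_force: [1.2, 0.1, 0.5]
opening: 1.003
grip_force: 0.0
```

```bash
python3 - <<'E'
from h import *
p=look("wrist",["big_reel","pad_board"],save="w7.png");s=env.state();print(s["eef_pos"],s["tcp_rot"],s["t"])
look("side",["big_reel","pad_board"]);q=look("top",["big_reel"],save="t7.png")
E
```

```text
wrist big_reel 0.79 [625. 167.   5.]
wrist pad_board 0.62 [ 512. -212.   -1.]
[574.66597014 169.44161462 226.44631343] [-3.14157112e+00 -8.51187660e-04 -4.33670336e-04] 23.125
side big_reel 0.96 [623. 169.   1.]
side pad_board 0.66 [625. 167.   0.]
top big_reel 0.65 [624. 172.   3.]
```

View pics/w7.png

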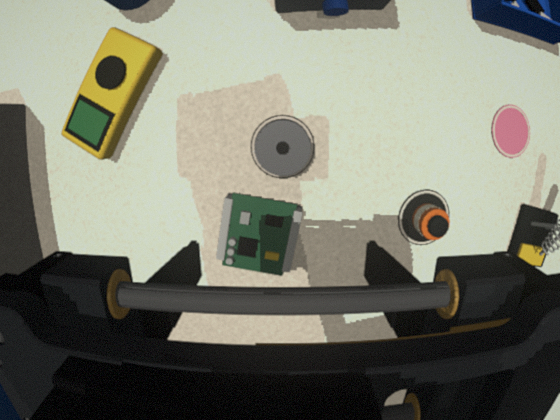

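The big reel lies flat on its pad, hole at (283,148). The jar sits on the middle pad. Now for the red reel.

{"api": "drive_tool", "payload": {
  "rows": [
    [[-0.048,0.176,0,0,0,0,1],[-0.048,0.176,0,0,0,0,1],[-0.048,0.176,0,0,0,0,1],[-0.048,0.176,0,0,0,0,1]]
  ]
}}

```text
t: 23.88
eef_pos: [525.7, -8.0, 226.1]
tcp_rot: [3.141, -0.0, -0.0]
ft_force: [1.0, -0.7, 0.0]
opening: 0.997
grip_force: 0.0
```

{"api": "drive_tool", "payload": {
  "rows": [
    [[-0.048,0.176,0,0,0,0,1],[-0.048,0.176,0,0,0,0,1],[-0.048,0.176,0,0,0,0,1],[-0.048,0.176,0,0,0,0,0.8]]
  ]
}}

```text
t: 24.38
eef_pos: [477.5, -184.2, 226.2]
tcp_rot: [3.141, -0.0, -0.001]
ft_force: [-0.4, 0.7, 0.6]
opening: 0.941
grip_force: 0.0
```

{"api": "drive_tool", "payload": {
  "rows": [
    [[-0.048,0.176,0,0,0,0,0.8],[-0.048,0.176,0,0,0,0,0.8],[-0.048,0.176,0,0,0,0,0.8],[-0.048,0.176,0,0,0,0,0.8],[0,0,0.2,0,0,0,0.8]]
  ]
}}

```text
t: 25.0
eef_pos: [430.2, -362.7, 177.9]
tcp_rot: [3.136, -0.005, -0.004]
ft_force: [0.5, 0.8, -0.6]
opening: 0.801
grip_force: 0.0
```

{"api": "drive_tool", "payload": {
  "rows": [
    [[0,0,0.1,0,0,0,0.8],[0,0,0,0,0,0,0.8]]
  ]
}}

```text
t: 25.25
eef_pos: [429.3, -358.4, 149.7]
tcp_rot: [-3.139, 0.002, -0.001]
ft_force: [0.5, 0.7, -0.3]
opening: 0.799
grip_force: 0.0
```

```bash
python3 - <<'E'
from h import *
p=look("wrist",["small_reel"],save="w8.png");s=env.state();print(s["eef_pos"],s["tcp_rot"],s["opening"])
b=blob(p,(284,210),60,(0,130,50),(5,255,255));print(b,at(*ray(p,b[:2],"wrist"),27))
look("side",["small_reel","big_reel"])
q=look("top",["big_reel"]);b=blob(q,(197,179),5,(0,0,0),(180,255,80));print(b,at(*ray(q,b[:2],"top"),36))
E
```

```text
wrist small_reel 0.93 [ 432. -354.    0.]
[ 430.14957666 -358.90789803  151.93851149] [ 3.14107921e+00 -4.13689145e-04 -3.36197721e-04] 0.8005194119120959
(283.5317115551694, 209.14702191331207, np.int32(1546)) [ 432.9 -360.1   27. ]
side small_reel 0.91 [ 428. -358.    1.]
side big_reel 0.49 [621. 170.   3.]
side big_reel 0.29 [ 408. -188.    2.]
top big_reel 0.75 [627. 171.   3.]
(195.09523809523807, 176.88095238095235, np.int32(21)) [624.6 169.   36. ]
```

View pics/w8.png

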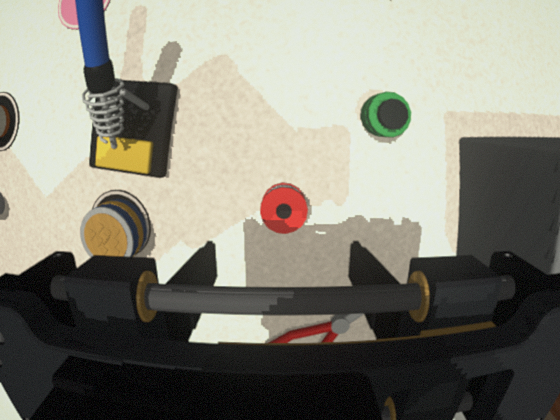

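The red reel (pixel (284,210)) is centred between the fingers, with the pliers and green jar clear. Grip it.

{"api": "drive_tool", "payload": {
  "rows": [
    [[0.006,0,0.2,0,0,0,0.8],[0,0,0.2,0,0,0,0.8],[0,0,0.116,0,0,0,0.8],[0,0,0,0,0,0,0.8],[0,0,0,0,0,0,0]]
  ]
}}

```text
t: 26.22
eef_pos: [431.5, -358.7, 22.7]
tcp_rot: [3.141, -0.0, -0.0]
ft_force: [0.9, -0.6, -0.2]
opening: 0.745
grip_force: 0.0
```

{"api": "drive_tool", "payload": {
  "rows": [
    [[0,0,0,0,0,0,0],[0,0,0,0,0,0,0],[0,0,0,0,0,0,0],[0,0,0,0,0,0,0]]
  ]
}}

```text
t: 26.72
eef_pos: [431.3, -358.6, 22.5]
tcp_rot: [3.141, -0.0, -0.0]
ft_force: [-0.5, 0.4, 2.7]
opening: 0.428
grip_force: 30.0
```

{"api": "drive_tool", "payload": {
  "rows": [
    [[0,0,-0.1,0,0,0,0],[0,0,-0.2,0,0,0,0],[0,0,-0.2,0,0,0,0],[0,0,-0.2,0,0,0,0],[0,0,-0.1,0,0,0,0]]
  ]
}}

```text
t: 27.35
eef_pos: [431.5, -358.7, 224.9]
tcp_rot: [3.139, -0.002, -0.0]
ft_force: [-0.4, -1.5, -1.0]
opening: 0.425
grip_force: 30.0
```

{"api": "drive_tool", "payload": {
  "rows": [
    [[0.064,-0.176,0,0,0,0,0],[0.064,-0.176,0,0,0,0,0],[0.064,-0.176,0,0,0,0,0],[0.064,-0.176,0,0,0,0,0]]
  ]
}}

```text
t: 27.85
eef_pos: [495.5, -181.1, 222.2]
tcp_rot: [-3.142, 0.0, -0.001]
ft_force: [0.9, 0.2, -1.5]
opening: 0.424
grip_force: 30.0
```

{"api": "drive_tool", "payload": {
  "rows": [
    [[0.064,-0.176,0,0,0,0,0],[0.064,-0.176,0,0,0,0,0],[0.064,-0.176,0,0,0,0,0],[0.064,-0.176,0,0,0,0,0]]
  ]
}}

```text
t: 28.35
eef_pos: [559.6, -5.1, 222.1]
tcp_rot: [3.142, 0.0, -0.0]
ft_force: [-0.2, -0.2, -1.9]
opening: 0.43
grip_force: 30.0
```

{"api": "drive_tool", "payload": {
  "rows": [
    [[0.064,-0.176,0,0,0,0,0],[0.064,-0.176,0,0,0,0,0],[0.064,-0.176,0,0,0,0,0],[0.064,-0.176,0,0,0,0,0],[0,0,0,0,0,0,0]]
  ]
}}

```text
t: 28.98
eef_pos: [623.6, 172.1, 221.4]
tcp_rot: [-3.141, 0.001, 0.003]
ft_force: [-1.0, 0.4, -1.2]
opening: 0.429
grip_force: 30.0
```

{"api": "drive_tool", "payload": {
  "rows": [
    [[0,0,0.2,0,0,0,0],[0,0,0.15,0,0,0,0],[0,0,0,0,0,0,0],[0,0,0,0,0,0,0]]
  ]
}}

```text
t: 29.48
eef_pos: [624.1, 169.1, 136.2]
tcp_rot: [-3.141, -0.002, -0.001]
ft_force: [1.0, 0.1, -1.3]
opening: 0.428
grip_force: 30.0
```

```bash
python3 - <<'E'
from h import *
p=look("wrist",["big_reel","small_reel"],save="w9.png");s=env.state();print(s["eef_pos"],s["tcp_rot"],s["opening"])
look("side",["small_reel","big_reel"],save="s9.png")
E
```

```text
wrist big_reel 0.56 [624. 168.   5.]
wrist big_reel 0.47 [627. 174. 115.]
wrist big_reel 0.36 [540. -13.  -1.]
wrist small_reel 0.87 [622. 171. 116.]
[624.08213527 169.33001863 136.55202389] [-3.14126107e+00 -2.61371927e-03 -5.23079532e-04] 0.4291953516598661
side small_reel 0.65 [622. 169. 114.]
side big_reel 0.86 [622. 173.   3.]
```

View pics/w9.png

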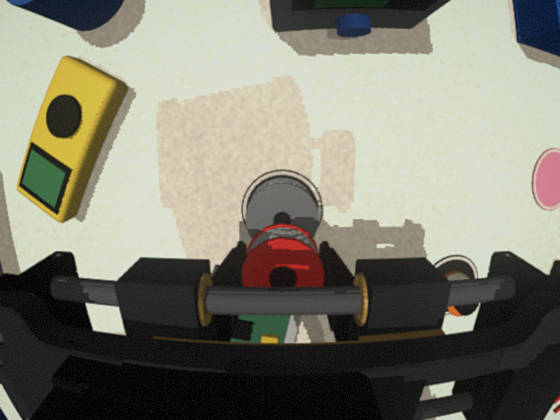

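The red reel (hole (283,277)) is in line with the big reel (hole (283,217)). Lower it.

{"api": "drive_tool", "payload": {
  "rows": [
    [[0,0,0.2,0,0,0,0],[0,0,0.09,0,0,0,0],[0,0,0.018,0,0,0,0],[0,0,0,0,0,0,0],[0,0,0,0,0,0,0]]
  ]
}}

```text
t: 30.4
eef_pos: [624.0, 169.5, 59.0]
tcp_rot: [-3.141, -0.002, -0.0]
ft_force: [-0.0, 0.6, -1.2]
opening: 0.427
grip_force: 30.0
```

{"api": "drive_tool", "payload": {
  "rows": [
    [[0,0,0,0,0,0,0],[0,0,0,0,0,0,0.7],[0,0,0,0,0,0,0.7],[0,0,0,0,0,0,0.7],[0,0,0,0,0,0,0.7]]
  ]
}}

```text
t: 31.02
eef_pos: [623.5, 169.4, 57.8]
tcp_rot: [3.142, -0.0, -0.0]
ft_force: [0.0, -0.6, 0.1]
opening: 0.697
grip_force: 0.0
```

{"api": "drive_tool", "payload": {
  "rows": [
    [[0,0,-0.1,0,0,0,0.7],[0,0,-0.2,0,0,0,0.7],[0,0,-0.2,0,0,0,0.7],[0,0,-0.15,0,0,0,0.7],[-0.2,0,0,0,0,0,0.7]]
  ]
}}

```text
t: 31.65
eef_pos: [575.6, 169.4, 222.8]
tcp_rot: [-3.141, -0.006, -0.001]
ft_force: [-0.6, 1.0, -2.2]
opening: 0.7
grip_force: 0.0
```

{"api": "drive_tool", "payload": {
  "rows": [
    [[-0.1,0,0,0,0,0,1],[0,0,0,0,0,0,1],[0,0,0,0,0,0,1]]
  ]
}}

```text
t: 32.02
eef_pos: [549.4, 169.4, 220.4]
tcp_rot: [3.142, -0.001, -0.0]
ft_force: [-0.2, -0.4, -0.4]
opening: 0.956
grip_force: 0.0
```

```bash
python3 - <<'E'
from h import *
p=look("wrist",["big_reel","small_reel","flux_jar"],save="w10.png");s=env.state();print(s["eef_pos"],s["t"])
q=look("side",["small_reel","big_reel","tin","flux_jar"],save="s10.png")
look("top",["small_reel","big_reel","tin","flux_jar"])
a=cv2.resize(p["color"][60:260,180:480],(800,533));b=cv2.resize(q["color"][120:330,190:390],(560,588))
cv2.imwrite("pics/a10.png",a);cv2.imwrite("pics/b10.png",b)
E
```

```text
wrist small_reel 0.61 [624. 172.  38.]
wrist flux_jar 0.7 [536. -15.   5.]
[549.05907743 169.3234164  219.87485073] 32.225
side big_reel 0.57 [622. 171.   0.]
side tin 0.7 [ 407. -190.    1.]
side flux_jar 0.89 [539. -10.   1.]
side flux_jar 0.86 [ 515. -448.    4.]
side flux_jar 0.46 [ 411. -188.   -2.]
top small_reel 0.53 [627. 168.  36.]
top big_reel 0.55 [628. 168.   3.]
top tin 0.61 [ 412. -189.    4.]
top flux_jar 0.71 [535. -14.   2.]
top flux_jar 0.48 [ 517. -447.    3.]
```

View pics/a10.png

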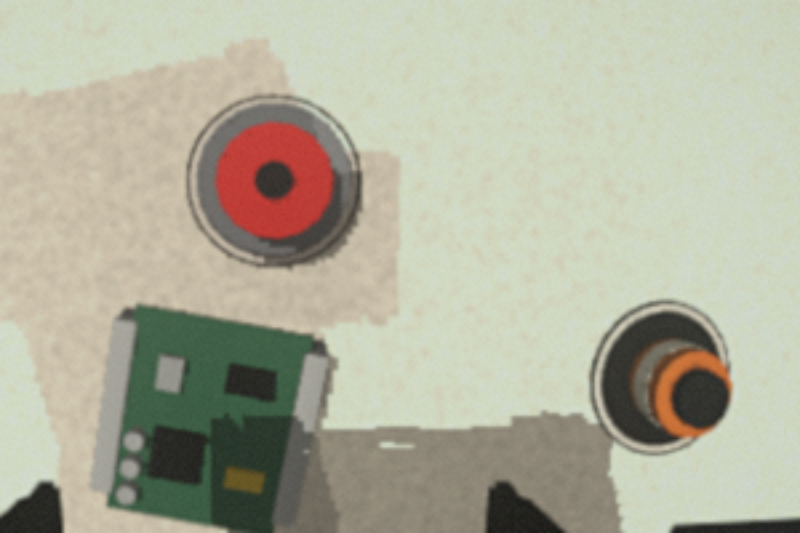

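View pics/b10.png

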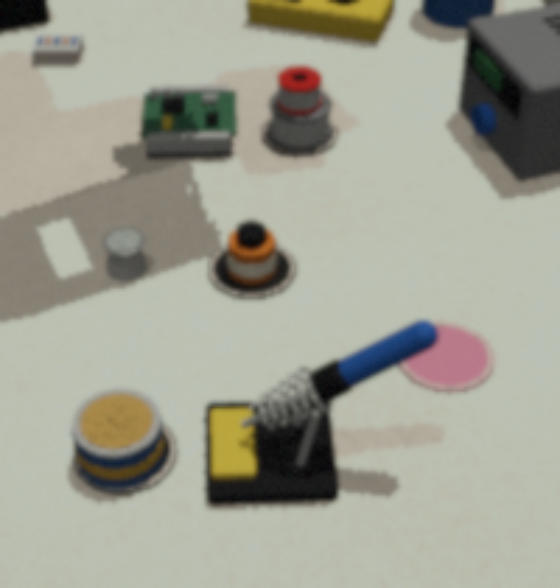

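In the wrist crop the red reel (274,180) is concentric with the big reel on its pad. In the side crop the jar (250,255) and tin (118,440) stand upright on their pads. The gripper is clear, so I hand in.

```bash
python3 -c "
from cell import env
print(env.job_done())"
```

```text
the job is handed in; nothing more can be done
None
```

I handed the job in at about 32 s: the last pictures show the tin, flux jar and big reel on their pads and the small red reel on the big one, all upright and released; the hand-in gave no pass or fail result.

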